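# Refit the control knob on the bench transformer

### The arm

A 6-joint arm with a two-finger parallel gripper is mounted at the origin on the work surface. World frame = base frame: x ahead of the robot, y to its left, z up, the work surface at z = 0. Lengths are in mm, angles in degrees, forces in N, time in s.
With the tool pointing down it reaches from about 350 to 850 mm from the base axis. Payload 8.1 kg.
Tool frame: the origin (TCP) lies on the centre line of the jaws, within the pads' length; the fingertips stand r.tip_extent ahead of it and the grasp point (between the pads) lies 8 mm behind it (r.tip_extent is the distance from the TCP to the fingertips, in mm); z points along the fingers, y is the direction in which the jaws open and shut (so a half turn about z gives the same grasp; the last joint's range is limited). The gripper opens to 85 mm and grips with 20 to 120 N. Pads are 22 mm wide; open, the fingers measure 114 mm over their backs; the gripper's body (76 mm by 85 mm) begins 54 mm behind the grasp point. The pads swing forward as they close: fully open they stand 13 mm farther back than shut.
Start: joints at [-78.69, 7.471, 85.268, -0, 87.261, -4.893], TCP at [167.448, -576.166, 242.292] pointing down, gripper open.
Joint ranges: [-169.43, 169.43], [-51.17, 129.36], [1.28, 143.12], [-76.62, 256.62], [0, 156.53], [-152.29, 152.29]. Speed limits (degrees/s): [136.94, 136.94, 159.86, 180, 180, 180].

### API

Orientations are given as [roll, pitch, yaw] about the fixed x, y, z axes, in that order (R = Rz(yaw) Ry(pitch) Rx(roll)).
In Python, from bench import sense, optics, hand_in, spotter, r gives the robot as it stands.
- The arm moves only by the tool apply_moves, never from a script. Its argument "series" is a list of rows, each a list of 3 entries, a list of its own where there are three numbers: the opening, from 0 (shut) to 1 (fully open), then the shift along the world's x, y, z in m, then the turn about the world's z in rad. In form: [[grip, [x, y, z], turn], ...]. A call has 1 to 5 rows; each row is the pose to reach, as a shift and turn from the pose measured when the call began; what a row does not reach only later rows make up. A row lasts 1/8 s, in which the tool goes at most 62.5 mm and 10.7 degrees, less where a joint would pass 70% of its speed; a pose out of reach is approached as far as the arm can. A call with a gripper value outside its range is refused whole. The fingers move at their own pace and stop on an object; "grip_force" is the grip in N (left out, the last holds). Time passes only in rows, so rows that repeat a pose let the fingers close. It gives the time, the measured TCP pose, the force and the opening at its end, in the units of the state.
- sense(): the state, without advancing time (a new reading comes with each control period).
- optics.snapshot(name): name is "scene" or "top"; returns a dict with "color" (384x512x3 uint8, blue, green, red), "intrinsics" (3x3 intrinsics, pixels), "distortion" ([k1, k2, p1, p2, k3] as OpenCV has them; the pictures are not rectified), "rvec" (rotation vector, rad) and "tvec" (3), from world to camera coordinates, as OpenCV has them. Camera axes: x right, y down, z forward; pixel columns grow to the right and rows downward; lengths in mm; the calibration is good to about 2 mm. A picture is of the moment at which its call begins. There is no depth.
- hand_in(): hands the job in, once; it reports no verdict.
Trained networks look in a picture, given as the dict that the camera call returned (one of the last four; its "shot" number tells which), for a name from the list of things; names that differ only in an ending like _2 or _b are one class to them, and where a whole thing is asked for, a point or a joint stands for the part that bears it (a point fixed in the world has none). Each returns a list of dicts, best first, with "p" (0 to 1); they miss things now and then, are a little off and sometimes report something else, mostly with a low value. They report only what shows in the picture. A call takes as long as a camera call.
- spotter.search_frame(picture, query): "xyz" ([x, y, z] in mm, in the coordinates of the camera as it stood for that picture, good to about 4 mm: the middle of the surface that is visible of it).
- spotter.masks_of(picture, query): "mask" (384x512 bool, what is visible of it).
The state is a dict: "time": time; "joint_pos": joint angles; "qd": joint speeds; "joint_efforts": joint torques, N m; "tool_pos": TCP position; "tcp_rot": TCP orientation; "ft_force": force on the tool from outside, world axes, zero at the start; "wrist_torque": the same for the moment, N m; "finger_gap": finger opening in mm.
Only numpy, scipy, OpenCV 4.12 (cv2) and the standard library are available. Lean on these libraries where they do the work, as an engineer would, in place of code of your own. Each camera call takes 0.05 s, during which the arm holds its last target.

### The job

Pull the parts drawer open by its bar handle, take out the black control knob and, with its white pointer turned to the flat of the brass D-shaped spindle on the round transformer, push the knob fully home onto the spindle. Keep pressing so that the sprung spindle is held down past two thirds of its travel, and finish like that, with the hand still on the knob and the push kept up but not forced. Leave the loose tools and parts on the bench where they lie.

Things in the scene. Friction and masses are not known exactly. Their poses are not given: they have to be found in the camera images.
- drawer (a joint): How far the drawer of the blue parts cabinet is open, in m: 0 shut, 0.18 fully out. It slides level along the cabinet's -x (roughly towards the robot) with about 1.5 N of friction and stays where left. Tray inside: 172 mm wide (y), 206 mm long (x), pale wood floor 14 mm above the bench, side walls to 45 mm, grey front panel (10 mm thick) to 79 mm.
- cab: Blue parts cabinet with one drawer, fixed to the bench: 200 mm wide, 235 mm deep, 87 mm tall. Origin: front centre of its foot; x points into the cabinet, z up. The knob and, farther back, a small steel bearing ring (does not matter) lie in the drawer.
- drawer_handle (a point): Middle of the drawer's steel bar handle, on the bar's axis: bar 10 mm thick, 100 mm long, level, along the drawer's y, 60 mm above the bench; axis 40 mm in front of the grey front panel (35 mm free gap behind the bar), a post 45 mm either side of the middle. x points into the cabinet (the drawer opens along -x), z up. The tray's inside begins 50 mm behind this point.
- knob: Black knob, lying bore down in the drawer, unseen until it is pulled. Origin: centre of the underside; z up; +x where its white pointer line points. Skirt 60 mm across, 16 mm tall; on it a bar to grip, 52 mm long (x), 16 mm wide (y), 16 to 40 mm above the underside. 55 to 115 g. In the drawer: pointer within 50 degrees of the cabinet's x, middle 65 to 100 mm behind the front panel.
- knob_bore (a point): Mouth of the knob's bore (same point and axes as the knob's origin): blind D-shaped hole on the axis from below, 14 mm deep, 16 mm across the round, its flat on the +x side (pointer side), 4.2 mm from the axis: 1 mm clearance all round on the spindle.
- knob_pointer (a point): White spot at the edge of the knob's skirt, at the end of the pointer: 27.5 mm along the knob's +x from its axis, 16 mm above its underside; axes as the knob's.
- spindle_tip (a point): Centre of the top of the brass spindle of the transformer. z up; +x is where the flat of the D faces; a red tab at its foot points the same way. 14 mm across, flat 3.2 mm from the axis, top 3 mm chamfered (2 mm inwards); tip 24 mm above the dial plate, 134 mm above the bench when free. It does not turn. Knob seated: underside 14 mm below this point, its +x along this +x.
- spindle (a joint): How far the spindle is pushed down against its spring, in m: 0 free, 0.006 fully in (hard stop). The spring pushes back with 4 N at first, 1 N more per mm, 10 N at the end. Pressing moves the tip and the seated knob down with it.
- variac: The bench transformer: round case with green sides and black foot and rim, 156 mm in diameter, 110 mm tall with an aluminium dial plate on top, fixed to the bench; origin: centre of its foot. The spindle stands at its centre.
- spanner_a: Bystander: loose steel spanner, 210 mm long, lying flat on the bench.
- spanner_b: Bystander: loose steel spanner, 170 mm long, lying flat on the bench.
- screwdriver: Bystander: loose screwdriver, 180 mm long, lying on the bench between cabinet and transformer.
- wood_block: Bystander: loose wooden block, 60 x 40 x 40 mm, on the bench.
- armature: Bystander: motor armature of steel and copper, 57 mm in diameter, 105 mm tall, standing loose on the bench.
- oil_bottle: Bystander: blue oil bottle with a white cap, 48 mm in diameter, 130 mm tall, standing loose on the bench.
- red_jaw: Bystander: small red and black plastic jaw, about 60 x 30 x 16 mm, lying loose on the bench in front of the robot.

How it is judged (in metres and radians):
On the way, in this order (a step that is already met when the one before it is completed fails the run):
1. the drawer is pulled open, at least 120 mm (value of joint drawer above 0.12 m), for 0.2 s.
2. the knob is lifted out of the drawer (height (world z) of knob above 0.08 m and contact force between the fingers and knob above 0.5 N), for 0.2 s.
At the end, for the whole second after the job is handed in: The knob sits upright on the D spindle, pointer to the flat (within 20 degrees), its underside at least 12 of the 14 mm below the spindle's tip and within 3.5 mm of its axis; the spindle is held at least 3.5 of its 6 mm down, the knob pressing on it with 5 to 40 N, the fingers still on the knob (z of knob in the frame of spindle_tip below -0.012 m and horizontal distance between knob and spindle_tip below 0.0035 m and angle between the x axis of knob and the x axis of spindle_tip, either way round below 0.35 rad and x of knob_pointer in the frame of spindle_tip above 0.015 m and angle between knob's own z axis and vertical below 0.12 rad and value of joint spindle above 0.0035 m and contact force between the fingers and knob above 2 N and contact force between knob and spindle between 5 and 40 N); the arm keeps its last pose, push and grip.
It fails at once if a loose tool or part on the bench is shifted by more than 40 mm (distance of any of spanner_a, spanner_b, screwdriver, wood_block, armature, oil_bottle, red_jaw from where it was at the start of the episode above 0.04 m).
It also fails if it takes over 61 s, if anything falls off the work surface, if the arm or the gripper's body presses on something with over 40 N, if the wrist force passes 120 N, or if a joint passes its speed limit or range.

## Working session

There is one attempt and no reset: what is moved stays moved. The work goes in short steps, Python scripts to look and compute and a tool call to move; the robot and the scene stay as the last step left them, time stands still between calls to the robot, and variables do not carry over. Pictures are saved under pics/ and viewed, and the job is handed in when it is done.

Besides the shell and the picture viewer there is one more tool, called after "Request:" as name(argument=value, ...), one argument or row to a line, values as JSON. apply_moves: Moves the arm, as the interface text tells. Its arguments: {"type":"object","properties":{"series":{"type":"array"},"grip_force":{"type":"number"}},"required":["series"]}

```bash
ls; mkdir -p pics; cat > h.py <<'E'
import numpy as np, cv2
from bench import sense, optics, hand_in, spotter, r
def save(p,n): cv2.imwrite('pics/'+n,p["color"])
def cam(p):
    R=cv2.Rodrigues(np.array(p["rvec"],float))[0]; t=np.array(p["tvec"],float).reshape(3); return R,t
def c2w(p,x): R,t=cam(p); return R.T@(np.array(x)-t)
def pix2plane(p,uv,z):
    R,t=cam(p); u=cv2.undistortPoints(np.array(uv,float).reshape(-1,1,2),np.array(p["intrinsics"],float),np.array(p["distortion"],float)).reshape(-1,2)
    d=np.c_[u,np.ones(len(u))]@R; c=-R.T@t
    s=(z-c[2])/d[:,2]; return c+d*s[:,None]
def w2pix(p,X): return cv2.projectPoints(np.array(X,float).reshape(-1,1,3),np.array(p["rvec"],float),np.array(p["tvec"],float),np.array(p["intrinsics"],float),np.array(p["distortion"],float))[0].reshape(-1,2)
E
python3 - <<'E'
from h import *
np.set_printoptions(precision=1,suppress=True)
s=sense(); print(s); print(r.tip_extent, [a for a in dir(r) if a[0]!='_'])
for n in("scene","top"):
    p=optics.snapshot(n); save(p,n+"0.png"); R,t=cam(p); print(n,-R.T@t,R)
    for q in("drawer_handle","cab","spindle_tip","variac","spanner_a","screwdriver","wood_block","armature","oil_bottle","red_jaw"):
        print(q,[(round(d["p"],2),c2w(p,d["xyz"]).round(1)) for d in spotter.search_frame(p,q)[:2]])
E
```

```text
pics
{'time': 0.0, 'joint_pos': array([-78.7,   7.5,  85.3,  -0. ,  87.3,  -4.9]), 'qd': array([ 0.1, -0.1, -0. , -0. , -0.1,  0. ]), 'joint_efforts': array([ -0. , -56.9, -50.1,  -0. ,   0. ,  -0. ]), 'tool_pos': array([ 167.4, -575.6,  241.3]), 'tcp_rot': array([-179.9,   -0. ,   16.2]), 'ft_force': array([-0.5, -0.2, -0.4]), 'wrist_torque': array([-0.,  0.,  0.]), 'finger_gap': 85.57304268251329}
11.0 ['PlanningError', 'tip_extent']
scene [1475.6  286.  1260.8] [[-0.3  1.  -0. ]
 [ 0.7  0.2 -0.6]
 [-0.6 -0.2 -0.8]]
drawer_handle [(0.73, array([ 653. , -185. ,   75.3])), (0.71, array([441. , 485.2,  37.8]))]
cab [(0.77, array([ 811.4, -164.7,   86.2])), (0.43, array([ 627.8, -416.5,   73.2]))]
spindle_tip [(0.41, array([647. , 204.6, 117.1]))]
variac [(0.83, array([677.8, 210.5, 108.2])), (0.68, array([648.1, 206.9, 118.8]))]
spanner_a [(0.68, array([ 459.3, -583.9,    4.8])), (0.63, array([ 441.4, -519. ,    6.8]))]
screwdriver [(0.64, array([ 811. , -163. ,   81.7])), (0.58, array([727.5,   1.2,  18.6]))]
wood_block [(0.63, array([440.9, 485. ,  37.3])), (0.56, array([727.3,   3.
[... 200 characters left out ...]
1.   0. ]
 [-1.  -0.  -0.2]
 [ 0.2 -0.  -1. ]]
drawer_handle [(0.69, array([ 655.3, -188.9,   63.6])), (0.36, array([630.4, 200.5, 109.3]))]
cab [(0.75, array([ 760.3, -176.6,   90.9]))]
spindle_tip [(0.37, array([648. , 198.5, 119.8]))]
variac [(0.93, array([630.7, 199.9, 110.2]))]
spanner_a [(0.85, array([ 436.4, -517.6,    7.4])), (0.51, array([ 460.5, -585.2,    6.8]))]
screwdriver [(0.5, array([711.4,  -2.4,  24.2]))]
wood_block [(0.47, array([423.6, 482.2,  43.6]))]
armature [(0.62, array([582.6, 423.5,  65.8])), (0.37, array([629.5, 198.9, 110.8]))]
oil_bottle [(0.74, array([ 607.7, -424.2,   84.3]))]
red_jaw [(0.58, array([414.4,   9.6,  15.2])), (0.37, array([425.1, 481.7,  40.2]))]
```

View pics/scene0.png

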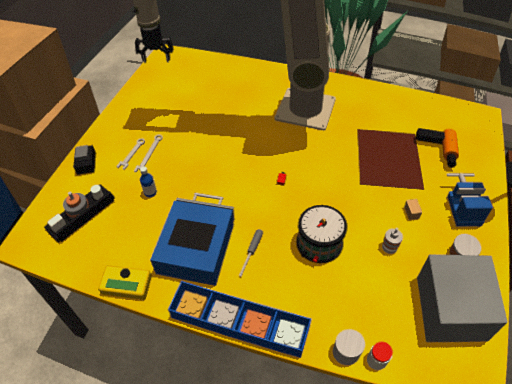

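View pics/top0.png

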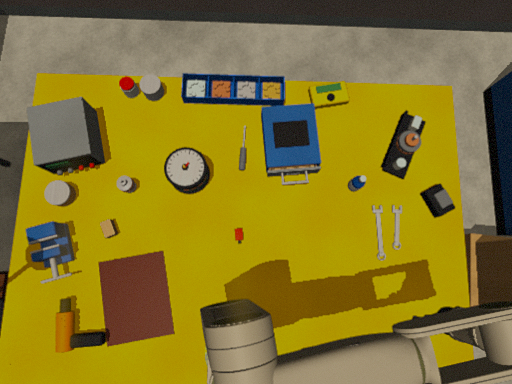

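```bash
python3 - <<'E'
import cv2
a=cv2.imread('pics/top0.png')
cv2.imwrite('pics/t_h.png',cv2.resize(a[130:260,250:390],None,fx=5,fy=4.6,interpolation=cv2.INTER_CUBIC))
cv2.imwrite('pics/t_v.png',cv2.resize(a[120:220,120:240],None,fx=6,fy=6,interpolation=cv2.INTER_CUBIC))
a=cv2.imread('pics/scene0.png')
E
```

```text
(no output)
```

View pics/t_h.png

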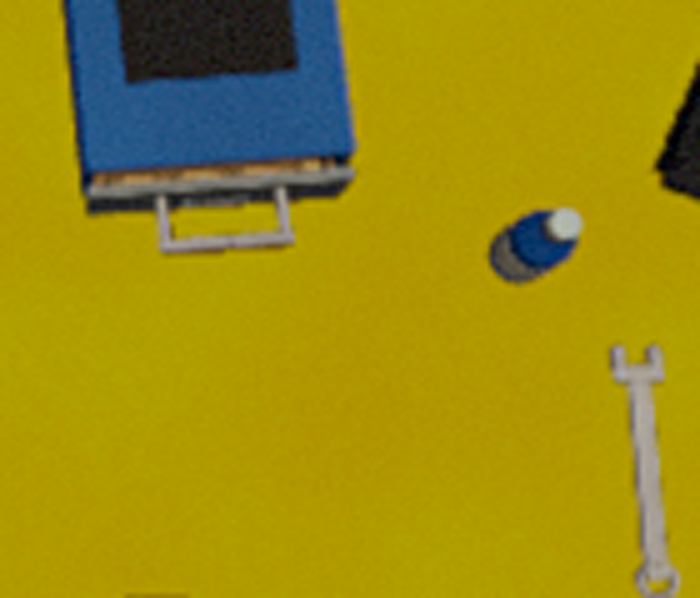

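View pics/t_v.png

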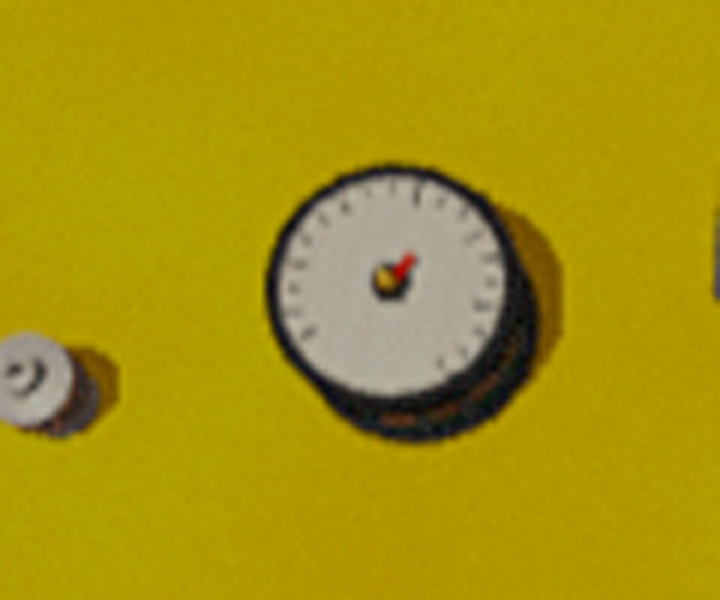

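```bash
python3 - <<'E'
import cv2
a=cv2.imread('pics/scene0.png')
cv2.imwrite('pics/s_h.png',cv2.resize(a[180:290,140:250],None,fx=5,fy=5,interpolation=cv2.INTER_CUBIC))
cv2.imwrite('pics/s_v.png',cv2.resize(a[190:270,280:370],None,fx=7,fy=7,interpolation=cv2.INTER_CUBIC))
E
```

```text
(no output)
```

View pics/s_h.png

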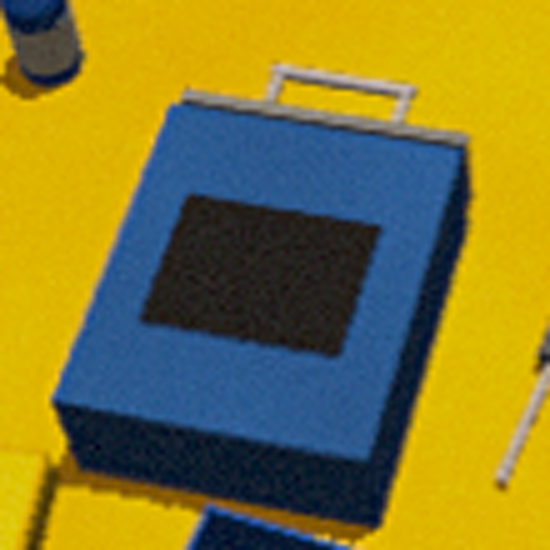

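View pics/s_v.png

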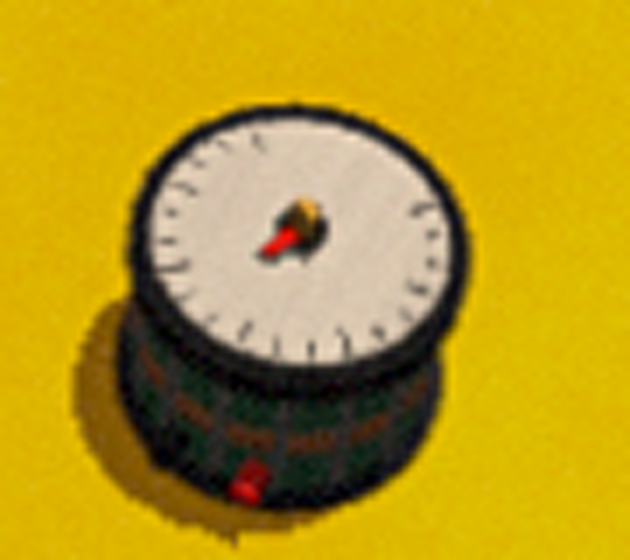

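```bash
python3 - <<'E'
from h import *
np.set_printoptions(precision=1,suppress=True)
def f(x,y,x0,y0,fx,fy): return ((x+.5)/fx-.5+x0,(y+.5)/fy-.5+y0)
pt=optics.snapshot("top"); ps=optics.snapshot("scene")
H=pix2plane(pt,[f(160,245,250,130,5,4.6),f(292,240,250,130,5,4.6)],63);print("top handle",H,H.mean(0))
H=pix2plane(ps,[f(275,71,140,180,5,5),f(415,92,140,180,5,5)],63);print("scene",H,H.mean(0))
P=pix2plane(pt,[f(88,188,250,130,5,4.6),f(350,175,250,130,5,4.6)],79);print("panel",P)
P=pix2plane(ps,[f(185,93,140,180,5,5),f(468,137,140,180,5,5)],79);print("panel",P)
for p,(x0,x1,y0,y1) in((pt,(120,240,120,220)),(ps,(280,370,190,270))):
    a=p["color"].astype(int)
    b,g,rr=a[...,0],a[...,1],a[...,2]
    red=(rr>120)&(g<90)&(b<90)
    brass=(rr>120)&(g>90)&(b<90)&(rr-b>70)
    pl=((b>110)).astype(np.uint8)
    m=np.zeros(b.shape,bool); m[y0:y1,x0:x1]=1
    pl=pl*m.astype(np.uint8)
    n,l,st,ce=cv2.connectedComponentsWithStats(pl); k=1+st[1:,4].argmax()
    c=max(cv2.findContours((l==k).astype(np.uint8),cv2.RETR_EXTERNAL,cv2.CHAIN_APPROX_NONE)[0],key=len).reshape(-1,2).astype(float)
    W=pix2plane(p,c,110); e=cv2.fitEllipse(W[:,:2].astype(np.float32)); print("dial",e)
    cc=w2pix(p,[[*e[0],110]])[0]
    yy,xx=np.mgrid[:384,:512]; near=np.hypot(xx-cc[0],yy-cc[1])<14
    R=np.argwhere(red&near)[:,::-1]; B=np.argwhere(brass&near)[:,::-1]
    w=pix2plane(p,R,112); print("red",len(R),w.mean(0)); d=w[:,:2]-np.array(e[0]); print(d,"angle",np.degrees(np.arctan2(*d.mean(0)[::-1])))
    print("brass",len(B),pix2plane(p,B,134).mean(0) if len(B) else 0, "px tip guess",w2pix(p,[[*e[0],134]]),B.mean(0))
E
```

```text
top handle [[ 605.4 -144.5   63. ]
 [ 612.1 -242.7   63. ]] [ 608.8 -193.6   63. ]
scene [[ 618.  -240.    63. ]
 [ 606.6 -141.5   63. ]] [ 612.3 -190.7   63. ]
panel [[ 647.2  -89.6   79. ]
 [ 663.2 -283.4   79. ]]
panel [[ 665.2 -283.9   79. ]
 [ 643.3  -89.    79. ]]
dial ((643.2659301757812, 207.3727264404297), (126.81999969482422, 129.1053924560547), 147.27891540527344)
red 9 [653.3 200.9 112. ]
[[ 15.4  -7.4]
 [ 15.5 -10.9]
 [ 11.6  -4. ]
 [ 11.7  -7.6]
 [ 11.8 -11.1]
 [  7.9  -4.2]
 [  8.   -7.8]
 [  4.1  -0.9]
 [  4.2  -4.4]] angle -32.834280138397865
brass 7 [643.7 205.7 134. ] px tip guess [[183.7 165.5]] [184.1 165.4]
dial ((643.7617797851562, 207.77108764648438), (127.91258239746094, 128.42633056640625), 14.733701705932617)
red 11 [648.6 200.9 112. ]
[[-12.1  -1.4]
 [  1.9  -7.8]
 [  1.   -4.8]
 [  0.   -1.9]
 [  6.5  -9.9]
 [  5.6  -6.9]
 [  4.7  -4. ]
 [ 11.1 -12. ]
 [ 10.2  -9. ]
 [  9.3  -6.1]
 [ 14.8 -11.1]] angle -54.873273175633685
brass 6 [648.9 208.6 134. ] px tip guess [[323.3 219. ]] [323.2 220.3]
```

```bash
python3 - <<'E'
from h import *
from scipy.optimize import least_squares
np.set_printoptions(precision=2,suppress=True)
obs=[]
P=[optics.snapshot("top"),optics.snapshot("scene")]
for p in P:
    a=p["color"].astype(float); cc=w2pix(p,[[643.5,207.5,118]])[0]
    yy,xx=np.mgrid[:384,:512]; near=np.hypot(xx-cc[0],yy-cc[1])<9
    w=np.clip(a[...,2]-np.maximum(a[...,1],a[...,0])*1.0-25,0,None)*near
    g=w*(a[...,1]<130)
    # brass: red and green high, blue low
    q=np.clip(np.minimum(a[...,2],a[...,1])-a[...,0]-45,0,None)*near
    u=np.array([(g*xx).sum(),(g*yy).sum()])/g.sum(); b=np.array([(q*xx).sum(),(q*yy).sum()])/q.sum()
    obs.append((u,b)); print(u,b,cc)
for k in(0,1):
    s=least_squares(lambda X:np.concatenate([w2pix(p,[X])[0]-o[k] for p,o in zip(P,obs)]),[645,205,118]); print(s.x,s.cost)
    d=s.x[:2]-[643.5,207.5]; print(np.degrees(np.arctan2(d[1],d[0])))
E
```

```text
[186.45 164.24] [183.63 165.91] [184.39 166.62]
[319.9  223.86] [323.63 219.46] [322.7  221.92]
[652.67 200.81 117.22] 2.5019101182128697e-06
-36.120263033397215
[642.74 208.62 130.37] 0.020552984497912458
124.0709537606242
```

Request:
apply_moves(
  series=[
    [0.45,[0.06,0.06,0.0],0.18],
    [0.45,[0.12,0.12,0.0],0.36],
    [0.45,[0.18,0.17,0.0],0.54],
    [0.45,[0.24,0.22,0.0],0.72],
    [0.45,[0.3,0.26,0.0],0.9],
  ],
)

```text
time: 1.92
tool_pos: [400.9, -366.2, 242.6]
tcp_rot: [180.0, 0.0, 68.1]
ft_force: [0.3, -0.4, 0.2]
finger_gap: 38.6
```

Request:
apply_moves(
  series=[
    [0.43,[0.05,0.045,0.0],0.17],
    [0.43,[0.1,0.09,0.0],0.34],
    [0.43,[0.155,0.135,0.0],0.476],
    [0.43,[0.2095,0.175,-0.03],0.476],
    [0.43,[0.2095,0.175,-0.06],0.476],
  ],
)

```text
time: 2.55
tool_pos: [614.1, -189.2, 184.4]
tcp_rot: [179.7, 0.1, 95.5]
ft_force: [0.1, 0.1, 0.1]
finger_gap: 37.0
```

```bash
python3 - <<'E'
from h import *
s=sense();print(s["tool_pos"],s["tcp_rot"])
for n in("scene","top"):
    p=optics.snapshot(n)
    c=w2pix(p,[[610,-191,100]])[0].astype(int)
    a=p["color"][max(0,c[1]-55):c[1]+55,c[0]-65:c[0]+65]; cv2.imwrite(f'pics/{n}1.png',cv2.resize(a,None,fx=5,fy=5,interpolation=cv2.INTER_CUBIC)); print(c)
E
```

```text
[ 614.06558326 -189.18612118  184.38729027] [1.79673591e+02 1.34833205e-01 9.55230369e+01]
[207 188]
[295 179]
```

View pics/scene1.png

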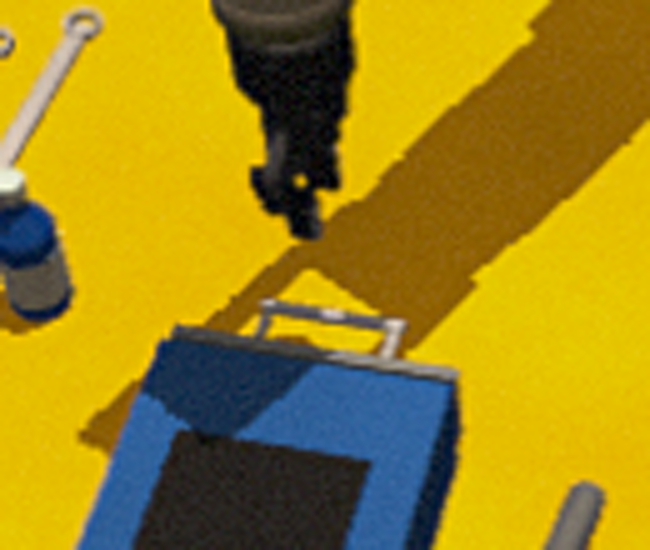

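Request:
apply_moves(
  series=[
    [0.43,[-0.0035,-0.002,-0.03],0.0],
    [0.43,[-0.0035,-0.002,-0.06],0.0],
    [0.43,[-0.0035,-0.002,-0.09],0.0],
    [0.43,[-0.0035,-0.002,-0.09],0.0],
  ],
)

```text
time: 3.15
tool_pos: [603.9, -189.4, 84.3]
tcp_rot: [-179.4, -0.4, 95.5]
ft_force: [-0.5, 0.6, -0.4]
finger_gap: 36.7
```

Request:
apply_moves(
  series=[
    [0.43,[0.0,0.0,-0.015],0.0],
    [0.43,[0.0,0.0,-0.03],0.0],
    [0.43,[0.0,0.0,-0.038],0.0],
    [0.43,[0.0,0.0,-0.038],0.0],
  ],
)

```text
time: 3.65
tool_pos: [603.4, -189.2, 45.6]
tcp_rot: [-179.3, -0.4, 95.5]
ft_force: [0.2, -0.3, 0.9]
finger_gap: 36.9
```

Request:
apply_moves(
  series=[
    [0.43,[0.006,0.0,0.006],0.0],
    [0.2,[0.006,0.0,0.006],0.0],
    [0.0,[0.006,0.0,0.006],0.0],
    [0.0,[0.006,0.0,0.006],0.0],
    [0.0,[0.006,0.0,0.006],0.0],
  ],
  grip_force=40,
)

```text
time: 4.28
tool_pos: [610.3, -189.5, 52.8]
tcp_rot: [-179.4, -0.3, 95.5]
ft_force: [0.3, -0.6, 5.5]
finger_gap: 8.5
```

Request:
apply_moves(
  series=[
    [0.0,[0.0,0.0,0.0],0.0],
    [0.0,[0.0,0.0,0.0],0.0],
  ],
)

```text
time: 4.53
tool_pos: [610.3, -189.5, 52.8]
tcp_rot: [-179.4, -0.3, 95.5]
ft_force: [0.4, -0.2, 2.7]
finger_gap: 8.5
```

Request:
apply_moves(
  series=[
    [0.0,[-0.015,-0.0014,0.0],0.0],
    [0.0,[-0.035,-0.0033,0.0],0.0],
    [0.0,[-0.055,-0.0052,0.0],0.0],
    [0.0,[-0.075,-0.007,0.0],0.0],
    [0.0,[-0.085,-0.008,0.0],0.0],
  ],
)

```text
time: 5.15
tool_pos: [524.7, -198.7, 52.8]
tcp_rot: [-179.5, -0.2, 95.5]
ft_force: [2.2, -6.3, -2.5]
finger_gap: 8.2
```

Request:
apply_moves(
  series=[
    [0.0,[-0.02,-0.0019,0.0],0.0],
    [0.0,[-0.04,-0.0038,0.0],0.0],
    [0.0,[-0.06,-0.0057,0.0],0.0],
    [0.0,[-0.075,-0.007,0.0],0.0],
    [0.0,[-0.08,-0.0076,0.0],0.0],
  ],
)

```text
time: 5.78
tool_pos: [444.1, -207.4, 52.8]
tcp_rot: [-179.5, -0.1, 95.5]
ft_force: [1.9, -5.5, -4.9]
finger_gap: 8.6
```

Request:
apply_moves(
  series=[
    [0.0,[0.0,0.0,0.0],0.0],
    [0.0,[0.0,0.0,0.0],0.0],
  ],
)

```text
time: 6.02
tool_pos: [444.0, -207.4, 52.8]
tcp_rot: [-179.5, -0.1, 95.5]
ft_force: [-1.7, -1.8, 0.7]
finger_gap: 8.5
```

Request:
apply_moves(
  series=[
    [0.4,[0.0,0.0,0.0],0.0],
    [0.4,[0.0,0.0,0.0],0.0],
    [0.4,[0.0,0.0,0.0],0.0],
  ],
)

```text
time: 6.4
tool_pos: [444.1, -207.2, 52.7]
tcp_rot: [-179.5, -0.1, 95.5]
ft_force: [-0.7, 0.9, -0.3]
finger_gap: 34.2
```

Request:
apply_moves(
  series=[
    [0.4,[0.0,0.0,0.03],0.0],
    [0.4,[0.0,0.0,0.08],0.0],
    [0.4,[0.0,0.0,0.13],0.0],
    [0.5,[-0.03,-0.05,0.16],0.0],
    [0.6,[-0.05,-0.1,0.18],0.0],
  ],
)

```text
time: 7.02
tool_pos: [394.1, -308.0, 234.9]
tcp_rot: [-179.6, -0.0, 95.6]
ft_force: [1.0, -0.7, -0.8]
finger_gap: 51.2
```

```bash
python3 - <<'E'
from h import *
np.set_printoptions(precision=1,suppress=True)
s=sense();print(s["tool_pos"],s["tcp_rot"],s["finger_gap"])
for n in("scene","top"):
    p=optics.snapshot(n)
    c=w2pix(p,[[560,-195,30]])[0].astype(int)
    a=p["color"][c[1]-55:c[1]+55,c[0]-65:c[0]+65]; cv2.imwrite(f'pics/{n}2.png',cv2.resize(a,None,fx=5,fy=5,interpolation=cv2.INTER_CUBIC)); print(n,c-[65,55])
    for q in("knob","knob_pointer","drawer_handle"): print(q,[(round(d["p"],2),c2w(p,d["xyz"])) for d in spotter.search_frame(p,q)[:2]])
E
```

```text
[ 394.1 -308.   234.9] [-179.6   -0.    95.6] 51.19238950152392
scene [148 135]
knob [(0.47, array([ 589.4, -213.2,   32.4]))]
knob_pointer [(0.64, array([ 590.4, -215.1,   32.6]))]
drawer_handle [(0.92, array([ 514.1, -198.3,   14.4]))]
top [229 141]
knob [(0.45, array([ 582. , -217.2,   35.4]))]
knob_pointer [(0.78, array([ 577.9, -220.4,   32. ])), (0.44, array([ 608.6, -419.4,   83.8]))]
drawer_handle [(0.89, array([ 573.6, -194.4,   15.2]))]
```

View pics/scene2.png

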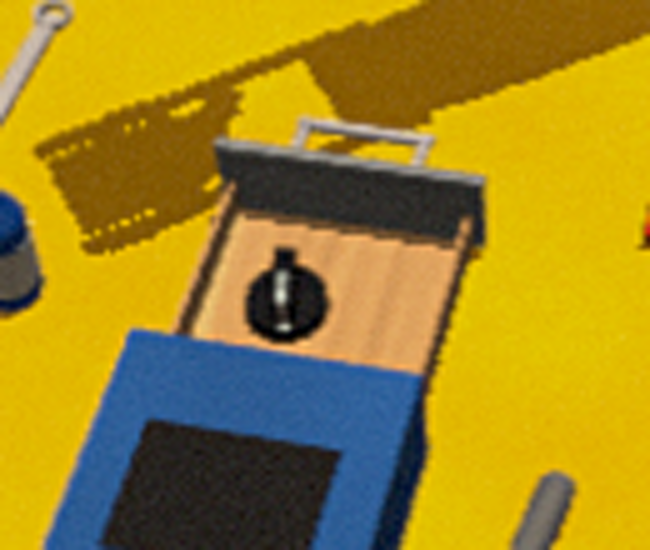

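View pics/top2.png

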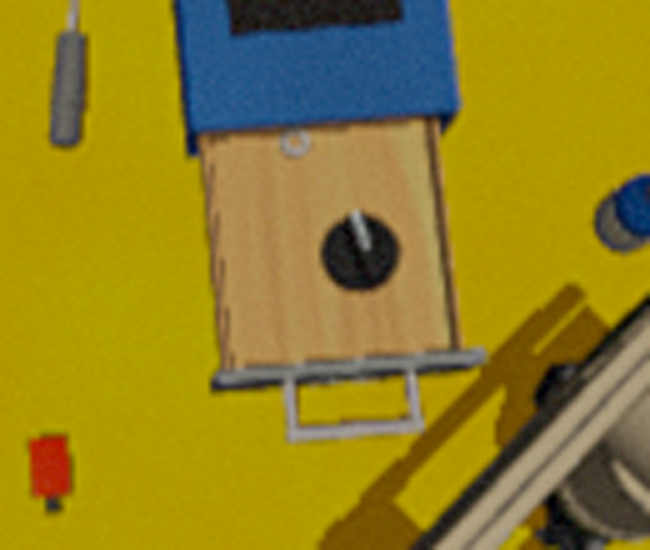

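```bash
cat > kf.py <<'E'
from h import *
from scipy.optimize import minimize
def hullmask(p,X,S=4,org=(0,0),sz=(100,100)):
    q=(w2pix(p,X)-org+.5)*S-.5
    m=np.zeros((sz[1]*S,sz[0]*S),np.uint8); cv2.fillConvexPoly(m,cv2.convexHull(np.round(q*16).astype(np.int32)),255,shift=4); return m
a=np.linspace(0,2*np.pi,48,endpoint=False)
def soft(p,x,y,th,z0,org,sz):
    sk=np.concatenate([np.c_[x+30*np.cos(a),y+30*np.sin(a),np.full(48,z0+z)] for z in(0,16)])
    c,s=np.cos(th),np.sin(th)
    bar=np.array([[x+c*i*26-s*j*8,y+s*i*26+c*j*8,z0+k] for i in(-1,1) for j in(-1,1) for k in(16,40)])
    m=np.maximum(hullmask(p,sk,4,org,sz),hullmask(p,bar,4,org,sz))
    return cv2.resize(m,sz,interpolation=cv2.INTER_AREA)/255.
E
python3 - <<'E'
from kf import *
np.set_printoptions(precision=2,suppress=True)
D=[]
for n in("top","scene"):
    p=optics.snapshot(n); c=w2pix(p,[[580,-217,35]])[0].astype(int); org=c-20; sz=(40,40)
    im=p["color"][org[1]:org[1]+40,org[0]:org[0]+40].astype(float)
    v=im[...,2]; print(n, np.percentile(v,[5,50,95]))
    msk=spotter.masks_of(p,"knob"); print([(m["p"],m["mask"].sum()) for m in msk[:2]])
    # darkness: wood red ~ high; knob red low; white pointer: blue close to red
    dark=((v<85)|((im[...,2]-im[...,0]<40)))
    near=np.hypot(*(np.mgrid[:40,:40]-20))<17
    dark=(dark&near).astype(np.uint8); 
    k,l,st,ce=cv2.connectedComponentsWithStats(dark); i=1+st[1:,4].argmax(); dm=(l==i)
    cv2.imwrite(f'pics/dm_{n}.png',cv2.resize(np.hstack([im.astype(np.uint8),np.repeat(dm[...,None]*255,3,2).astype(np.uint8)]),None,fx=10,fy=10,interpolation=cv2.INTER_NEAREST))
    D.append((p,org,sz,dm.astype(float),im))
def cost(q,sel=(0,1)):
    return sum(((soft(D[i][0],q[0],q[1],q[2],14,D[i][1],D[i][2])-D[i][3])**2).sum() for i in sel)
for sel in((0,),(1,),(0,1)):
    best=min((minimize(cost,[578,-217,t],args=(sel,),method='Nelder-Mead',options=dict(initial_simplex=[[578,-217,t],[583,-217,t],[578,-212,t],[578,-217,t+.3]])) for t in(-.5,0,.5)),key=lambda o:o.fun)
    print(sel,best.x,np.degrees(best.x[2]),best.fun)
x,y,th=best.x
for p,org,sz,dm,im in D:
    w=np.clip(im.min(2)-90,0,None)*(np.hypot(*(np.mgrid[:40,:40]-20))<16)
    yy,xx=np.mgrid[:40,:40]; print("white px",(w>0).sum(), np.argwhere(w>30)[:,::-1].tolist())
    for t in (-.4,-.2,0,.2,.4,.6): 
        print(t,w2pix(p,[[x+27.5*np.cos(t),y+27.5*np.sin(t),30],[x+20*np.cos(t),y+20*np.sin(t),54],[x,y,54]])-org)
E
```

```text
top [ 32. 176. 179.]
[(0.55, np.int64(171))]
scene [ 26. 127. 232.]
[(0.59, np.int64(228)), (0.56, np.int64(188))]
(0,) [ 584.71 -221.01    0.55] 31.36451518748651 25.706774317570165
(1,) [ 583.26 -222.1     0.27] 15.643706926014085 32.980438292964244
(0, 1) [ 584.44 -221.58    0.27] 15.648523479966798 60.05393310265282
white px 31 [[20, 12], [20, 13], [20, 14], [21, 15], [21, 16], [21, 17], [22, 18], [22, 19]]
-0.4 [[23.91 13.17]
 [24.07 13.63]
 [22.   18.42]]
-0.2 [[22.53 12.71]
 [23.05 13.29]
 [22.   18.42]]
0 [[21.09 12.53]
 [21.99 13.16]
 [22.   18.42]]
0.2 [[19.66 12.64]
 [20.93 13.24]
 [22.   18.42]]
0.4 [[18.28 13.02]
 [19.91 13.52]
 [22.   18.42]]
0.6 [[17.02 13.67]
 [18.98 14.  ]
 [22.   18.42]]
white px 377 [[19, 18], [19, 19], [18, 20], [19, 20], [18, 21], [19, 21], [18, 22], [19, 22], [19, 23], [19, 28], [20, 28], [14, 32], [19, 33], [25, 34], [26, 34]]
-0.4 [[13.7  26.55]
 [14.43 20.91]
 [18.53 17.5 ]]
-0.2 [[14.9  27.24]
 [15.32 21.42]
 [18.53 17.5 ]]
0 [[16.29 27.73]
 [16.34 21.77]
 [18.53 17.5 ]]
0.2 [[17.8  27.98]
 [17.44 21.95]
 [18.53 17.5 ]]
0.4 [[19.36 27.98]
 [18.59 21.95]
 [18.53 17.5 ]]
0.6 [[20.93 27.74]
 [19.74 21.77]
 [18.53 17.5 ]]
```

View pics/dm_top.png

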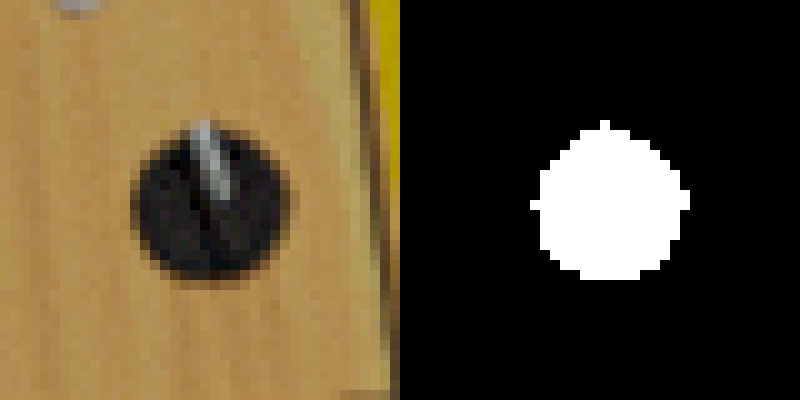

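View pics/dm_scene.png

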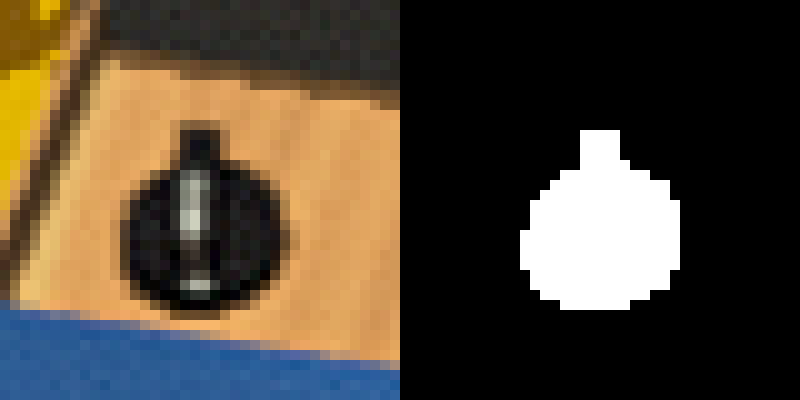

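```bash
python3 - <<'E'
from kf import *
from scipy.optimize import least_squares
np.set_printoptions(precision=2,suppress=True)
pt=optics.snapshot("top");ps=optics.snapshot("scene")
ot=w2pix(pt,[[580,-217,35]])[0].astype(int)-20; os_=w2pix(ps,[[580,-217,35]])[0].astype(int)-20
def lines(x,y,t):
    c,s=np.cos(t),np.sin(t)
    return np.array([[x,y,54],[x+26*c,y+26*s,54],[x+27.5*c,y+27.5*s,30]])
def res(q,sel):
    r=[]
    if 0 in sel:
        a=w2pix(pt,lines(*q))-ot; r+=[a[0]-[22.1,18.9],a[2]-[20.0,12.6]]
    if 1 in sel:
        a=w2pix(ps,lines(*q))-os_; r+=[a[0]-[19.1,17.6],a[1]-[18.6,23.0],a[2]-[19.5,28.2]]
    return np.concatenate(r)
for sel in((0,),(1,),(0,1)):
    s=least_squares(res,[584,-220,.2],args=(sel,)); print(sel,s.x,np.degrees(s.x[2]),s.fun)
for q in ((pt,ot,(20.8,20.2)),(ps,os_,(20.2,24))): print("skirt", pix2plane(q[0],[np.array(q[2])+q[1]],22))
E
```

```text
(0,) [ 583.51 -221.84    0.16] 9.025185061678645 [-0.03 -0.23  0.03  0.24]
(1,) [ 583.82 -219.74    0.34] 19.234568579976568 [-0.01 -0.11  0.09  0.31 -0.08 -0.2 ]
(0, 1) [ 583.41 -220.71    0.29] 16.469605274763445 [-0.33 -0.21 -1.18  0.43 -0.22 -0.26 -0.49  0.16 -0.68 -0.35]
skirt [[ 583.83 -221.56   22.  ]]
skirt [[ 586.67 -218.06   22.  ]]
```

Request:
apply_moves(
  series=[
    [0.6,[0.02,0.01,0.0],0.18],
    [0.6,[0.04,0.02,0.0],0.36],
    [0.6,[0.06,0.03,0.0],0.54],
    [0.6,[0.08,0.04,0.0],0.72],
    [0.6,[0.1,0.05,0.0],0.9],
  ],
)

```text
time: 8.35
tool_pos: [494.9, -256.3, 232.4]
tcp_rot: [-179.4, -0.1, 147.5]
ft_force: [-0.0, -0.3, -1.3]
finger_gap: 51.2
```

Request:
apply_moves(
  series=[
    [0.5,[0.02,0.01,0.0],0.17],
    [0.5,[0.04,0.02,0.0],0.34],
    [0.5,[0.06,0.03,0.0],0.51],
    [0.5,[0.08,0.035,0.0],0.68],
    [0.5,[0.088,0.037,0.0],0.85],
  ],
)

```text
time: 8.98
tool_pos: [583.9, -218.5, 232.1]
tcp_rot: [-179.5, -0.2, -163.5]
ft_force: [-0.3, 0.5, 0.1]
finger_gap: 42.8
```

```bash
python3 - <<'E'
from h import *
s=sense();print(s["tool_pos"],s["tcp_rot"],s["finger_gap"],s["joint_pos"])
E
```

```text
[ 583.87960448 -218.47806798  232.12503757] [-1.79454278e+02 -1.53415995e-01 -1.63457729e+02] 42.77549129778945 [ -24.93529472   11.13373609   82.26979051   -0.51150834   86.35010309
 -131.44683109]
```

Request:
apply_moves(
  series=[
    [0.5,[0.0,-0.002,-0.05],0.0],
    [0.5,[0.0,-0.002,-0.1],0.0],
    [0.5,[0.0,-0.002,-0.14],0.0],
    [0.5,[0.0,-0.002,-0.14],0.0],
  ],
)

```text
time: 9.48
tool_pos: [580.8, -218.9, 87.7]
tcp_rot: [-179.8, -0.5, -163.4]
ft_force: [0.7, -0.6, -0.2]
finger_gap: 43.0
```

```bash
python3 - <<'E'
from h import *
s=sense();print(s["tool_pos"],s["tcp_rot"],s["finger_gap"])
for n in("scene","top"):
    p=optics.snapshot(n)
    c=w2pix(p,[[583,-220,60]])[0].astype(int)
    a=p["color"][c[1]-40:c[1]+40,c[0]-50:c[0]+50]; cv2.imwrite(f'pics/{n}3.png',cv2.resize(a,None,fx=6,fy=6,interpolation=cv2.INTER_CUBIC))
E
```

```text
[ 580.81548408 -218.85383732   87.6514201 ] [-179.77996637   -0.51779872 -163.44455821] 42.98110298954485
```

View pics/scene3.png

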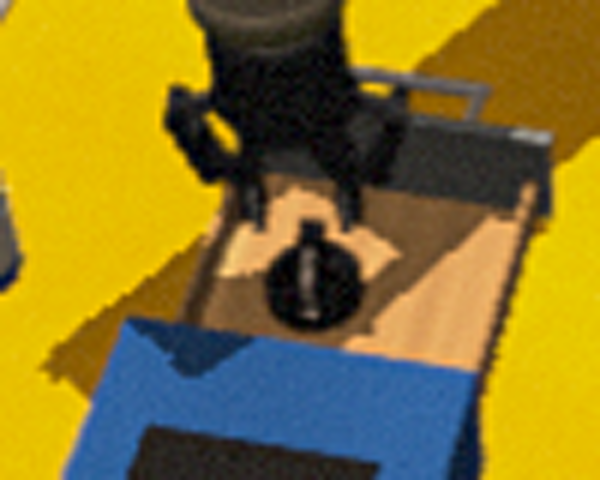

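Request:
apply_moves(
  series=[
    [0.5,[0.003,-0.0018,-0.015],0.0],
    [0.5,[0.003,-0.0018,-0.028],0.0],
    [0.5,[0.003,-0.0018,-0.037],0.0],
    [0.5,[0.003,-0.0018,-0.0395],0.0],
  ],
)

```text
time: 10.07
tool_pos: [586.6, -222.1, 52.5]
tcp_rot: [-179.5, -0.2, -163.5]
ft_force: [-0.3, 0.3, -0.2]
finger_gap: 42.9
```

Request:
apply_moves(
  series=[
    [0.3,[0.0,0.0,0.0],0.0],
    [0.0,[0.0,0.0,0.0],0.0],
    [0.0,[0.0,0.0,0.0],0.0],
    [0.0,[0.0,0.0,0.0],0.0],
    [0.0,[0.0,0.0,0.0],0.0],
  ],
  grip_force=40,
)

```text
time: 10.7
tool_pos: [586.8, -222.2, 52.8]
tcp_rot: [-179.5, -0.2, -163.5]
ft_force: [0.4, 0.3, 0.4]
finger_gap: 14.8
```

```bash
python3 - <<'E'
from h import *
s=sense();print(s["tool_pos"],s["tcp_rot"],s["finger_gap"],s["ft_force"],s["wrist_torque"])
for n in("scene","top"):
    p=optics.snapshot(n)
    c=w2pix(p,[[583,-220,60]])[0].astype(int)
    a=p["color"][c[1]-40:c[1]+40,c[0]-50:c[0]+50]; cv2.imwrite(f'pics/{n}4.png',cv2.resize(a,None,fx=6,fy=6,interpolation=cv2.INTER_CUBIC))
E
```

```text
[ 586.78099602 -222.15954963   52.77402464] [-179.48721091   -0.18964364 -163.45375143] 14.776238538838943 [0.44225653 0.27550832 0.42872288] [ 0.08722156 -0.05192075 -0.01264149]
```

View pics/scene4.png

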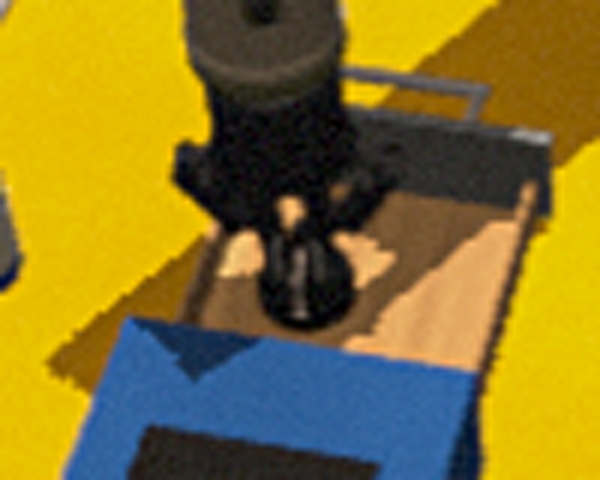

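Request:
apply_moves(
  series=[
    [0.35,[0.0,0.0,0.0],0.0],
    [0.35,[0.0,0.0,0.0],0.0],
    [0.35,[-0.003,0.0,-0.004],0.0],
    [0.35,[-0.003,0.0,-0.008],0.0],
    [0.35,[-0.003,0.0,-0.008],0.0],
  ],
)

```text
time: 11.42
tool_pos: [583.2, -221.9, 44.0]
tcp_rot: [-179.5, -0.2, -163.5]
ft_force: [-0.3, -0.4, 0.3]
finger_gap: 29.8
```

Request:
apply_moves(
  series=[
    [0.1,[0.0,0.0,0.0],0.0],
    [0.0,[0.0,0.0,0.0],0.0],
    [0.0,[0.0,0.0,0.0],0.0],
    [0.0,[0.0,0.0,0.0],0.0],
  ],
  grip_force=60,
)

```text
time: 11.92
tool_pos: [583.6, -222.1, 44.3]
tcp_rot: [-179.5, -0.2, -163.5]
ft_force: [0.5, 0.4, 3.2]
finger_gap: 14.8
```

Request:
apply_moves(
  series=[
    [0.0,[0.0,0.0,0.02],0.0],
    [0.0,[0.0,0.0,0.06],0.0],
    [0.0,[0.0,0.0,0.11],0.0],
    [0.0,[0.0,0.0,0.15],0.0],
    [0.0,[0.0,0.0,0.17],0.0],
  ],
)

```text
time: 12.55
tool_pos: [584.6, -222.5, 218.5]
tcp_rot: [-179.3, -0.0, -163.5]
ft_force: [-0.1, 0.5, -1.6]
finger_gap: 14.7
```

Request:
apply_moves(
  series=[
    [0.0,[0.0,0.03,0.0],-0.15],
    [0.0,[0.0,0.08,0.0],-0.3],
    [0.0,[0.01,0.13,0.0],-0.45],
    [0.0,[0.02,0.18,0.0],-0.6],
    [0.0,[0.03,0.23,0.0],-0.75],
  ],
)

```text
time: 13.18
tool_pos: [614.1, 9.0, 217.7]
tcp_rot: [-179.3, -0.1, 153.3]
ft_force: [-0.1, 0.0, -1.2]
finger_gap: 15.1
```

Request:
apply_moves(
  series=[
    [0.0,[0.005,0.04,0.0],-0.1],
    [0.0,[0.01,0.07,0.0],-0.17],
    [0.0,[0.015,0.09,0.0],-0.17],
    [0.0,[0.02,0.11,0.0],-0.17],
    [0.0,[0.02,0.11,0.0],-0.17],
  ],
)

```text
time: 13.8
tool_pos: [634.2, 120.0, 217.4]
tcp_rot: [-179.3, -0.1, 143.7]
ft_force: [-0.6, -0.1, -1.0]
finger_gap: 14.3
```

```bash
python3 - <<'E'
from h import *
s=sense();print(s["tool_pos"],s["tcp_rot"],s["finger_gap"],s["ft_force"],s["wrist_torque"])
for n in("scene","top"):
    p=optics.snapshot(n)
    x=s["tool_pos"]; c=w2pix(p,[x])[0].astype(int)
    print(n,c-[50,40])
    a=p["color"][c[1]-40:c[1]+40,c[0]-50:c[0]+50]; cv2.imwrite(f'pics/{n}5.png',cv2.resize(a,None,fx=6,fy=6,interpolation=cv2.INTER_CUBIC))
E
```

```text
[634.23731603 120.00135205 217.4226997 ] [-1.79264432e+02 -1.13711092e-01  1.43658000e+02] 14.274172800335576 [-0.55286016 -0.1275694  -1.00815041] [-0.01658221  0.01328066 -0.00671925]
scene [247 152]
top [155 122]
```

View pics/scene5.png

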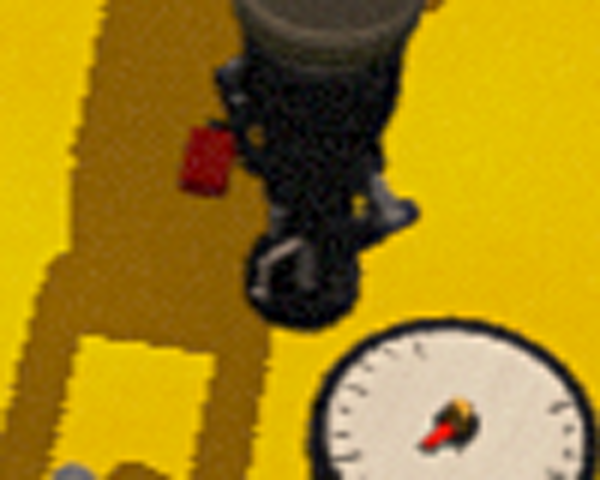

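View pics/top5.png

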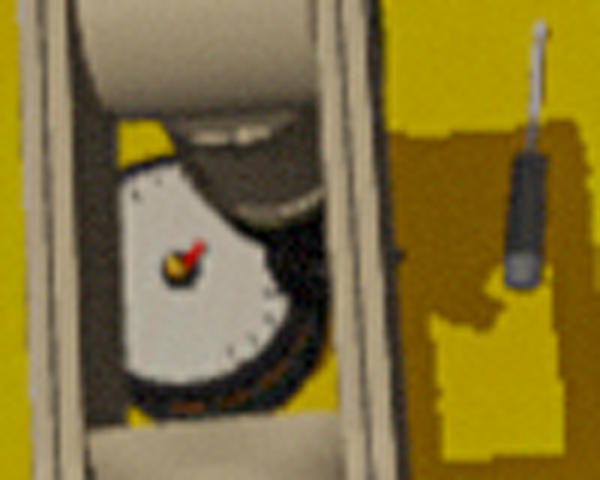

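```bash
python3 - <<'E'
from h import *
np.set_printoptions(precision=1,suppress=True)
s=sense(); x,y,z=s["tool_pos"]; p=optics.snapshot("scene")
o=np.array([247,152]); t=np.radians(s["tcp_rot"][2]-180); z0=z-30.3
img=cv2.imread('pics/scene5.png')
a=np.linspace(0,2*np.pi,60)
for off,col in((0,(0,255,0)),):
    c,sn=np.cos(t),np.sin(t); X,Y=x+off*c,y+off*sn
    L=np.array([[X,Y,z0+40],[X+26*c,Y+26*sn,z0+40],[X+27.5*c,Y+27.5*sn,z0+16]])
    q=(w2pix(p,L)-o+.5)*6-.5; print(q)
    for zz in(0,16):
        e=(w2pix(p,np.c_[X+30*np.cos(a),Y+30*np.sin(a),np.full(60,z0+zz)])-o+.5)*6-.5
        cv2.polylines(img,[e.astype(np.int32)],True,col,1); print(e.min(0),e.max(0))
    for k in q: cv2.circle(img,tuple(int(v) for v in k),3,(0,0,255),-1)
cv2.imwrite('pics/ov5.png',img[150:400,150:450].repeat(2,0).repeat(2,1))
E
```

```text
[[305.6 234.3]
 [264.  258.6]
 [259.7 290.6]]
[241.8 238.9] [361.2 332.3]
[242.9 218.7] [363.3 312.4]
```

View pics/ov5.png

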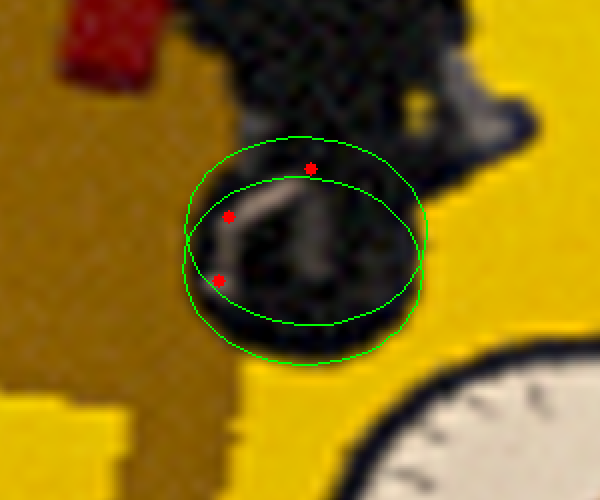

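Request:
apply_moves(
  series=[
    [0.0,[0.003,0.03,0.0],0.0],
    [0.0,[0.006,0.06,0.0],0.0],
    [0.0,[0.0093,0.0875,-0.01],0.0],
    [0.0,[0.0093,0.0875,-0.035],0.0],
    [0.0,[0.0093,0.0875,-0.035],0.0],
  ],
)

```text
time: 14.58
tool_pos: [641.9, 204.6, 179.8]
tcp_rot: [-179.0, -0.3, 143.5]
ft_force: [0.6, 0.5, -1.5]
finger_gap: 14.6
```

```bash
cat > ov.py <<'E'
from h import *
import sys
np.set_printoptions(precision=1,suppress=True)
nm=sys.argv[1]; dz=float(sys.argv[2])
s=sense(); x,y,z=s["tool_pos"]; print(s["tool_pos"],s["tcp_rot"],s["ft_force"],s["wrist_torque"],s["finger_gap"]); p=optics.snapshot("scene")
t=np.radians(s["tcp_rot"][2]-180); z0=z-dz
c,sn=np.cos(t),np.sin(t)
C=w2pix(p,[[x,y,z0]])[0].astype(int); o=C-[35,30]; F=10
img=cv2.resize(p["color"][o[1]:o[1]+60,o[0]:o[0]+70],None,fx=F,fy=F,interpolation=cv2.INTER_CUBIC); cv2.imwrite(f'pics/{nm}_raw.png',img)
a=np.linspace(0,2*np.pi,60)
def P(X): return (w2pix(p,X)-o+.5)*F-.5
for k in P([[x,y,z0+40],[x+26*c,y+26*sn,z0+40],[x+27.5*c,y+27.5*sn,z0+16]]): cv2.circle(img,tuple(int(v) for v in k),3,(0,0,255),-1)
for R,zz,X,Y in((30,z0,x,y),(30,z0+16,x,y),(64,110,643.5,207.5)):
    cv2.polylines(img,[P(np.c_[X+R*np.cos(a),Y+R*np.sin(a),np.full(60,zz)]).astype(np.int32)],True,(0,255,0),1)
cv2.imwrite(f'pics/{nm}.png',img)
E
python3 ov.py ov6 30.3
```

```text
[641.9 204.6 179.8] [-179.    -0.3  143.5] [ 0.6  0.5 -1.5] [ 0.   0.  -0.1] 14.639674493931327
```

View pics/ov6.png

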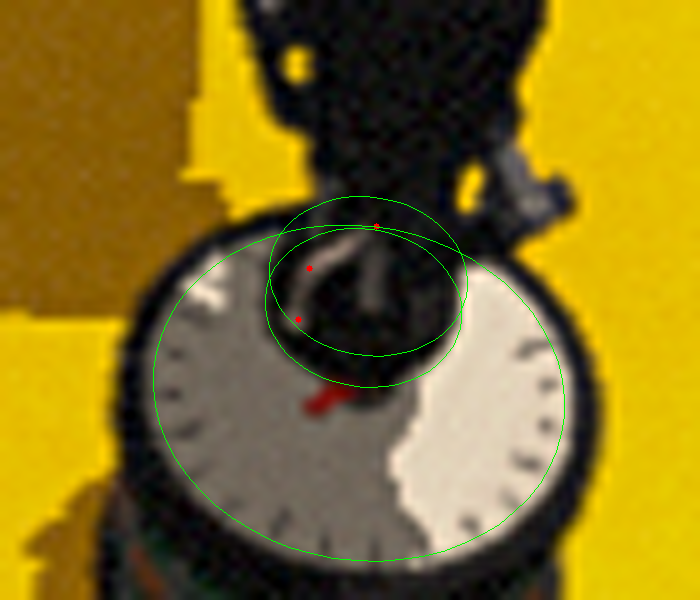

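View pics/ov6_raw.png

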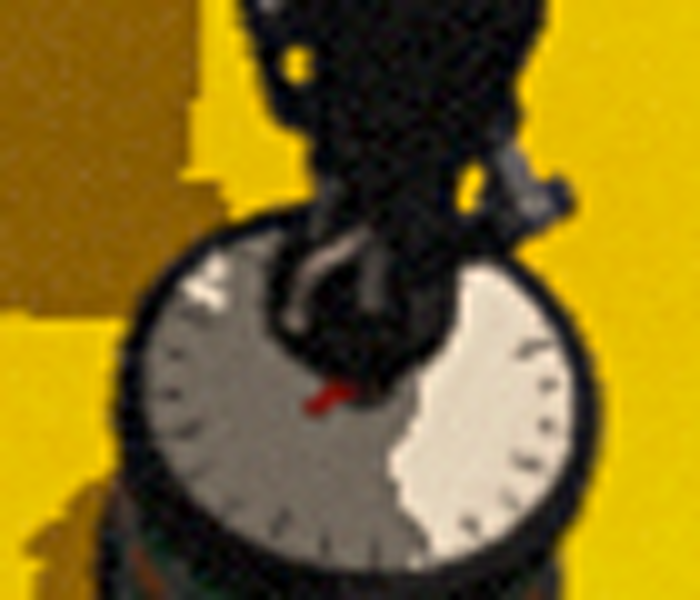

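Request:
apply_moves(
  series=[
    [0.0,[0.0016,0.0029,0.0],0.0],
    [0.0,[0.0016,0.0029,0.0],0.0],
    [0.0,[0.0016,0.0029,0.0],0.0],
  ],
)

```text
time: 15.0
tool_pos: [644.8, 207.4, 182.4]
tcp_rot: [-179.2, -0.1, 143.5]
ft_force: [-0.6, 0.1, -1.6]
finger_gap: 14.7
```

```bash
python3 ov.py ov7 30.3
```

```text
[644.8 207.4 182.4] [-179.2   -0.1  143.5] [-0.6  0.1 -1.6] [-0.  -0.1 -0. ] 14.654590281499704
```

Request:
apply_moves(
  series=[
    [0.0,[-0.0013,0.0,-0.005],0.0],
    [0.0,[-0.0013,0.0,-0.01],0.0],
    [0.0,[-0.0013,0.0,-0.014],0.0],
    [0.0,[-0.0013,0.0,-0.014],0.0],
  ],
  grip_force=70,
)

```text
time: 15.55
tool_pos: [642.9, 207.3, 167.3]
tcp_rot: [-179.1, -0.2, 143.5]
ft_force: [0.4, 0.3, -1.4]
finger_gap: 14.4
```

Request:
apply_moves(
  series=[
    [0.0,[0.0,0.0,0.0],0.0],
    [0.0,[0.0,0.0,0.0],0.0],
  ],
)

```text
time: 15.8
tool_pos: [643.0, 207.4, 167.4]
tcp_rot: [-179.1, -0.2, 143.5]
ft_force: [0.6, 0.1, -0.9]
finger_gap: 14.2
```

Near contact. Descending gently.

Request:
apply_moves(
  series=[
    [0.0,[0.0003,0.0,-0.002],0.0],
    [0.0,[0.0003,0.0,-0.004],0.0],
    [0.0,[0.0003,0.0,-0.006],0.0],
    [0.0,[0.0003,0.0,-0.006],0.0],
  ],
)

```text
time: 16.3
tool_pos: [643.1, 207.6, 161.1]
tcp_rot: [-179.1, -0.2, 143.5]
ft_force: [-0.1, 1.4, -2.8]
finger_gap: 14.5
```

Request:
apply_moves(
  series=[
    [0.0,[0.0,0.0,-0.002],0.0],
    [0.0,[0.0,0.0,-0.004],0.0],
    [0.0,[0.0,0.0,-0.004],0.0],
  ],
)

```text
time: 16.68
tool_pos: [643.1, 207.8, 156.9]
tcp_rot: [-179.1, -0.2, 143.5]
ft_force: [0.4, 1.7, -1.0]
finger_gap: 14.6
```

Request:
apply_moves(
  series=[
    [0.0,[0.0,-0.0003,-0.002],0.0],
    [0.0,[0.0,-0.0003,-0.004],0.0],
    [0.0,[0.0,-0.0003,-0.005],0.0],
    [0.0,[0.0,-0.0003,-0.005],0.0],
  ],
)

```text
time: 17.18
tool_pos: [643.1, 207.7, 151.8]
tcp_rot: [-179.1, -0.2, 143.5]
ft_force: [2.2, 4.4, -0.8]
finger_gap: 14.4
```

```bash
python3 ov.py ov8 30.3
```

```text
[643.1 207.7 151.8] [-179.1   -0.2  143.5] [ 2.2  4.4 -0.8] [ 0.7 -0.2 -0. ] 14.364389381947728
```

View pics/ov8.png

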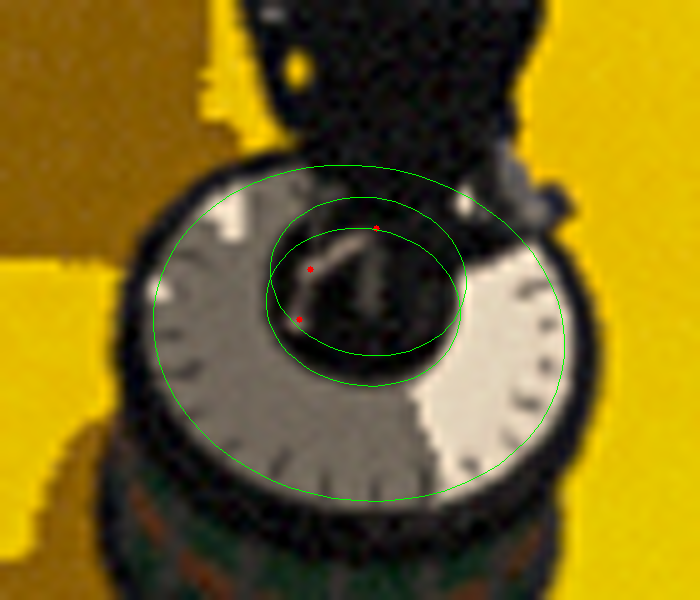

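Request:
apply_moves(
  series=[
    [0.0,[0.0004,0.0007,-0.0005],0.0],
    [0.0,[0.0004,0.0007,-0.0015],0.0],
    [0.0,[0.0004,0.0007,-0.0025],0.0],
    [0.0,[0.0004,0.0007,-0.0025],0.0],
  ],
)

```text
time: 17.73
tool_pos: [643.5, 208.0, 149.6]
tcp_rot: [-179.1, -0.2, 143.5]
ft_force: [-2.5, -1.0, 4.2]
finger_gap: 14.4
```

Request:
apply_moves(
  series=[
    [0.0,[-0.0002,0.0,-0.001],0.0],
    [0.0,[-0.0002,0.0,-0.002],0.0],
    [0.0,[-0.0002,0.0,-0.003],0.0],
    [0.0,[-0.0002,0.0,-0.004],0.0],
    [0.0,[-0.0002,0.0,-0.004],0.0],
  ],
)

```text
time: 18.35
tool_pos: [643.6, 208.0, 146.1]
tcp_rot: [-179.1, -0.2, 143.5]
ft_force: [-2.1, -1.1, 6.5]
finger_gap: 14.5
```

Request:
apply_moves(
  series=[
    [0.0,[0.0,0.0,0.0],0.0],
    [0.0,[0.0,0.0,0.0],0.0],
  ],
)

```text
time: 18.6
tool_pos: [643.7, 208.0, 146.7]
tcp_rot: [-179.2, -0.2, 143.5]
ft_force: [-2.9, -0.6, 6.8]
finger_gap: 13.9
```

```bash
python3 ov.py ov9 30.3
```

```text
[643.7 208.  146.7] [-179.2   -0.2  143.5] [-2.9 -0.6  6.8] [-0.1  0.6  0. ] 13.949888254150064
```

View pics/ov9.png

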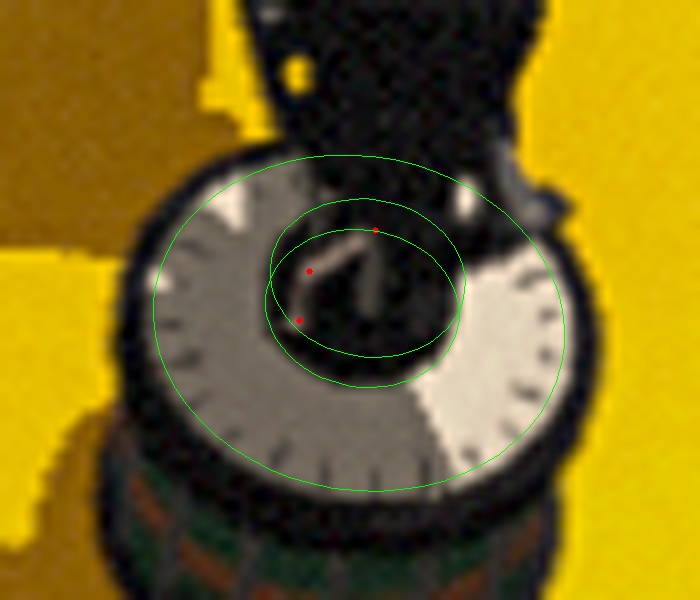

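Request:
apply_moves(
  series=[
    [0.0,[-0.0003,0.0,-0.0006],0.0],
    [0.0,[-0.0003,0.0,-0.0014],0.0],
    [0.0,[-0.0003,0.0,-0.0014],0.0],
    [0.0,[-0.0003,0.0,-0.0014],0.0],
  ],
)

```text
time: 19.15
tool_pos: [643.6, 208.0, 146.0]
tcp_rot: [-179.2, -0.1, 143.5]
ft_force: [-2.6, -1.4, 6.8]
finger_gap: 14.3
```

```bash
python3 - <<'E'
from h import *
for i in range(8):
    s=sense(); print(s["time"],s["tool_pos"].round(1),s["ft_force"].round(1)); optics.snapshot("scene")
E
```

```text
19.15 [643.6 208.  146. ] [-2.6 -1.4  6.8]
19.2 [643.6 208.  146. ] [-2.7 -0.8  6.9]
19.25 [643.6 208.  146. ] [-2.5 -1.1  7.1]
19.3 [643.6 208.  146. ] [-2.7 -1.1  7. ]
19.35 [643.6 208.  146. ] [-2.6 -0.7  8.1]
19.4 [643.7 208.  146. ] [-2.6 -0.8  6.8]
19.45 [643.6 208.  146. ] [-2.6 -0.1  7.1]
19.5 [643.6 208.  146. ] [-2.7 -2.8  6.4]
```

Request:
apply_moves(
  series=[
    [0.0,[-0.0003,0.0,-0.0006],0.0],
    [0.0,[-0.0003,0.0,-0.0013],0.0],
    [0.0,[-0.0003,0.0,-0.0013],0.0],
    [0.0,[-0.0003,0.0,-0.0013],0.0],
  ],
)

```text
time: 20.05
tool_pos: [643.6, 208.0, 145.6]
tcp_rot: [-179.2, -0.1, 143.5]
ft_force: [-2.0, -0.2, 7.6]
finger_gap: 14.4
```

```bash
python3 - <<'E'
from h import *
for i in range(10):
    s=sense(); print(s["time"],s["tool_pos"].round(1),s["ft_force"].round(1)); optics.snapshot("scene")
E
```

```text
20.05 [643.6 208.  145.6] [-2.  -0.2  7.6]
20.1 [643.6 208.  145.5] [-3.1 -1.2  7.4]
20.15 [643.6 208.  145.5] [-3.3 -0.9  7.6]
20.2 [643.6 208.  145.5] [-3.  -0.6  7.4]
20.25 [643.6 208.  145.5] [-2.9 -1.   7.3]
20.3 [643.6 208.  145.6] [-2.4 -1.4  7.4]
20.35 [643.6 208.  145.5] [-3.4 -1.   6.9]
20.4 [643.6 208.  145.5] [-2.4 -1.   7. ]
20.45 [643.6 208.  145.6] [-2.7 -1.1  7.9]
20.5 [643.6 208.  145.6] [-2.7 -0.6  7.2]
```

Request:
apply_moves(
  series=[
    [0.0,[-0.0003,0.0,-0.0005],0.0],
    [0.0,[-0.0003,0.0,-0.0013],0.0],
    [0.0,[-0.0003,0.0,-0.0013],0.0],
    [0.0,[-0.0003,0.0,-0.0013],0.0],
  ],
)

```text
time: 21.05
tool_pos: [643.6, 208.0, 145.1]
tcp_rot: [-179.2, -0.1, 143.5]
ft_force: [-2.2, -0.2, 7.3]
finger_gap: 14.0
```

```bash
python3 - <<'E'
from h import *
F=[]
for i in range(10):
    s=sense(); F.append(s["ft_force"]); optics.snapshot("scene")
print(s["time"],s["tool_pos"].round(1),np.mean(F,0).round(2),s["tcp_rot"],s["finger_gap"])
E
python3 ov.py ov10 30.3
```

```text
21.5 [643.6 208.  145.2] [-3.   -0.97  7.88] [-1.79248931e+02 -4.89013903e-02  1.43484398e+02] 14.538307829174054
[643.6 208.  145.2] [-179.2   -0.   143.5] [-2.8 -1.2  7.8] [-0.2  0.6  0. ] 14.683131933198212
```

View pics/ov10_raw.png

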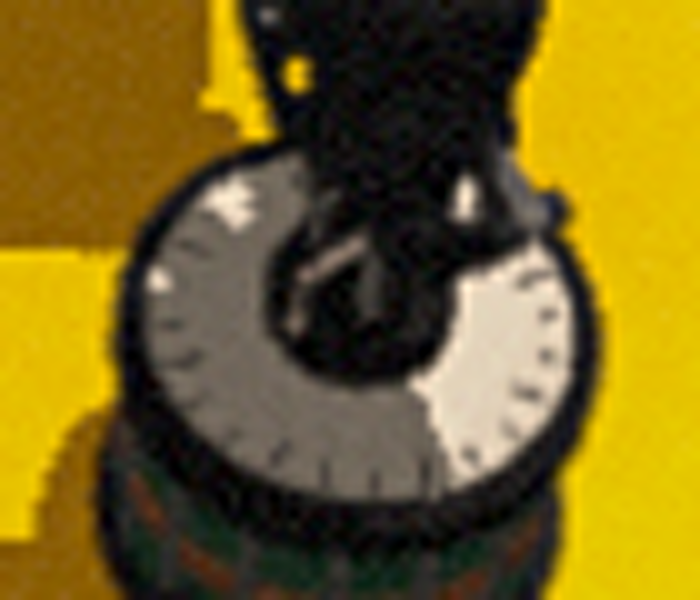

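```bash
python3 -c "
from bench import hand_in,sense
print(hand_in()); s=sense(); print(s['time'],s['tool_pos'],s['ft_force'])"
```

```text
the job is handed in; nothing more can be done
None
the job is handed in; nothing more can be done
```

I handed in the job at about 21.5 s with the knob pressed onto the spindle and the hand still gripping it. No verdict is reported, so these are my own last readings.

- **Drawer:** I gripped the bar handle and pulled. The hand moved about 166 mm with the handle, and the picture shows the drawer open.
- **Knob:** I took it by its bar, regripped about 8 mm deeper, lifted it out and turned its pointer to about -36.5°. The camera put the spindle's flat at about -36°.
- **Fit:** The knob slid about 12 mm down the spindle with almost no vertical force. The force then rose by about 5 N as it seated and kept rising along the spring.
- **Push:** The vertical force at the wrist is about 7.9 N. Adding about 1.3 N for the knob's weight gives roughly 9.2 N on the spindle, or about 5 mm of its 6 mm. The tool height agrees, giving about 5.1 mm.
- **Position:** The tool is within about 0.5 mm of the spindle axis I estimated, tilted less than 1°, gripping at 70 N.

**Checks that were weaker or disagreed:**
- A sideways force of about 3 N remains, so the knob is rubbing slightly on the spindle.
- In the last pictures the knob's lower edge sits a little off the drawn outline, by less than 1 pixel or about 2 mm.
- The red tab is now hidden under the skirt, so I could not check the angle again once the knob was seated.
- I saw no contact with the loose tools and parts, but I did not measure their positions again at the end.

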